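# Complete the ball-unit kit and show its tray to the code reader

### The job

Make up this spare ball unit for the conveyor: stack the spacer ring on the housing that already stands between the tray's four posts, then the hubbed top disc on the ring, both seated flat and let go. Then lift the tray by its bridge handle, carry it so that the loose steel ball never leaves its shallow pocket, and finish holding the tray still and level, centred about 8 cm above the glass of the code reader; the program ends while the gripper still holds it there. Leave the jar, the sole and the screwdriver where they are.

Things in the scene. Friction and masses are not known exactly. Their poses are not given: they have to be found in the camera images.
- tray: Loose black kit tray lying on the bench: flat plate 240 (x) x 110 (y) x 6 mm, about 0.4 kg (0.75 kg when loaded). Origin at the centre of its underside, x along its length, z up. Its +x end carries four slim steel stacking posts around tray_seat, its -x end the ball pocket, and a bridge handle stands across its middle.
- tray_handle (a point): Centre of the handle's grip bar: level aluminium bar 12 mm thick (tray x), 86 mm long (tray y), 16 mm tall; this point is over the tray's origin, 92 mm above its underside. Free beneath, between a 10 mm leg at each end. Pinch it from above at its middle, fingers closing along tray x; about 40 N holds the loaded tray level. Tray axes.
- tray_seat (a point): Middle of the housing's top face, where the spacer's underside centre belongs: 72 mm along tray +x from the origin, 22 mm above the tray's underside. Posts 8 mm thick, tapered tops 46 mm above the underside, stand 20 mm from it in both tray x and y (at the square's corners), leave 46 mm parts 1.5 mm play; fingers pass the 32 mm gaps, along tray x or y. Tray axes.
- tray_top (a point): Point 14 mm above tray_seat, 36 mm above the tray's underside: where the centre of the top disc's underside belongs. Axes as the tray's.
- tray_pocket (a point): Centre of the ball when in the middle of its pocket: 72 mm along tray -x from the origin, 18.5 mm above the tray's underside. The pocket is a ring, 40 mm inside, whose rim stands only 3 mm above the plate: the ball rolls out at about 40 degrees of tilt or at a hard jerk. Tray axes.
- housing: Dark steel round cup, 46 mm diameter, 16 mm tall, 0.11 kg, already standing between the four posts on the tray, open side up. Origin at the centre of its underside, z up.
- spacer: Loose white plastic ring, outer diameter 46 mm, hole 24 mm, 14 mm tall, 0.05 kg, lying flat on the bench. Origin at the centre of its underside, z up. It can be pinched across its outside.
- disc: Loose dark steel top disc: flange 46 mm diameter, 8 mm thick, with a solid round hub 22 mm diameter, 18 mm tall on top of it (26 mm tall in all), 0.09 kg, lying flange down on the bench. Origin at the centre of the flange's underside, z up. Pinch it by the hub.
- ball_center (a point): Centre of the loose steel ball, 25 mm diameter, 64 g, lying in the tray's pocket.
- reader_glass (a point): Centre of the upward-looking glass on top of the code reader, a grey box 110 x 110 x 36 mm fixed on the bench; this point lies on the glass, 36 mm above the bench. z up.
- glue_jar: Bystander: whitish jar with a white cap, 64 mm diameter, 65 mm tall, beyond the work. Origin at the centre of its underside.
- sole: Bystander: black and white shoe sole, about 240 x 90 x 40 mm, lying beyond the work. Origin at the underside near its middle, x along its length.
- screwdriver: Bystander: red-handled screwdriver, 160 mm long, lying across the bench between robot and work, along its own x. Origin at its underside.
Not all that is in view belongs to the job. What is shaped like the disc but purple is not meant.

How it is judged (in metres and radians):
On the way, in this order (a step that is already met when the one before it is completed fails the run):
1. the spacer ring sits flat on the housing between the posts, let go (distance between spacer and tray_seat below 0.005 m and angle between the z axis of spacer and the z axis of tray, either way round below 0.09 rad and contact force between spacer and the fingers below 0.1 N), for 0.2 s.
2. the top disc sits flat on the spacer between the posts, let go (distance between spacer and tray_seat below 0.005 m and angle between the z axis of each of spacer, disc and the z axis of tray, either way round below 0.09 rad and distance between disc and tray_top below 0.0055 m and contact force between disc and the fingers below 0.1 N), for 0.2 s.
3. the tray is lifted clear of the bench with the stack and the ball on it (distance between spacer and tray_seat below 0.005 m and angle between the z axis of each of spacer, disc and the z axis of tray, either way round below 0.09 rad and distance between disc and tray_top below 0.0055 m and distance between ball_center and tray_pocket below 0.016 m and height (world z) of tray above 0.03 m), for 0.2 s.
At the end, for the whole second after the job is handed in: Tray at rest in the gripper, within 0.1 rad of level, handle within 30 mm of the glass centre, underside 50-115 mm above it; ball within 16 mm of the pocket centre; spacer and disc within 5 / 5.5 mm of their seats and 0.09 rad of square; housing still between the posts (horizontal distance between tray_handle and reader_glass below 0.03 m and z of tray in the frame of reader_glass between 0.05 and 0.115 m and angle between tray's own z axis and vertical below 0.1 rad and linear speed of tray below 0.03 m/s and angular speed of tray below 0.15 rad/s and contact force between tray and the fingers above 2 N and distance between ball_center and tray_pocket below 0.016 m and distance between housing and tray below 0.079 m and distance between spacer and tray_seat below 0.005 m and angle between the z axis of each of spacer, disc and the z axis of tray, either way round below 0.09 rad and distance between disc and tray_top below 0.0055 m); the arm keeps its last pose, push and grip.
It fails at once if the ball leaves its pocket (distance between ball_center and tray_pocket above 0.028 m).
It fails at once if the jar is pushed from its place (more than 30 mm) (distance of glue_jar from where it was at the start of the episode above 0.03 m).
It fails at once if the sole is pushed from its place (more than 30 mm) (distance of sole from where it was at the start of the episode above 0.03 m).
It fails at once if the screwdriver is pushed from its place (more than 30 mm) (distance of screwdriver from where it was at the start of the episode above 0.03 m).
It also fails if it takes over 70 s, if anything falls off the work surface, if the arm or the gripper's body presses on something with over 40 N, if the wrist force passes 120 N, or if a joint passes its speed limit or range.

### The arm

A 6-joint arm with a two-finger parallel gripper is mounted at the origin on the work surface. World frame = base frame: x ahead of the robot, y to its left, z up, the work surface at z = 0. Lengths are in m, angles in degrees, forces in N, time in s.
With the tool pointing down it reaches from about 0.35 to 0.875 m from the base axis. Payload 4.2 kg.
Tool frame: the origin (TCP) lies on the centre line of the jaws, within the pads' length; the fingertips stand 22 mm ahead of it and the grasp point (between the pads) lies 3 mm ahead of it (r.tcp_to_tips is the distance from the TCP to the fingertips, in m); z points along the fingers, y is the line along which they close (so a half turn about z gives the same grasp; the last joint's range is limited). The gripper opens to 87 mm and grips with 3 to 60 N. Pads are 19 mm wide; open, the fingers measure 117 mm over their backs; the gripper's body (75 mm by 190 mm) begins 51 mm behind the grasp point.
Start: joints at [83.973, 22.042, 0.453, 0, -68.411, -14.817], TCP at [0.222, 0.584, 0.245] pointing down, gripper open.
Joint ranges: [-179.83, 179.83], [-69.29, 118.12], [-61.27, 80.66], [-181.25, 117.63], [-171.15, -9.14], [-177.46, 177.46]. Speed limits (degrees/s): [159.86, 159.86, 180, 180, 180, 180].

### API

Orientations are given as a 3x3 rotation matrix whose columns are the frame's x, y, z axes.
In Python, from station import r gives the robot as it stands.
- The arm moves only by the tool apply_moves, never from a script. Its argument "plan" is a list of rows, each an object with "grip": the opening, from 0 (shut) to 1 (fully open); "offset": the shift along the tool's x, y, z in cm, a list of three; "spin": the turn about the tool's z in rad. A call has 1 to 5 rows; each row is the pose to reach, as a shift and turn from the pose commanded when the call began, along the tool's axes at that moment; what a row does not reach only later rows make up. A row lasts 1/10 s, in which the tool goes at most 50 mm and 8.59 degrees, less where a joint would pass 70% of its speed; a pose out of reach is approached as far as the arm can. A call with a gripper value outside its range is refused whole. The fingers move at their own pace and stop on an object; the grip force is fixed at half the most. Time passes only in rows, so rows that repeat a pose let the fingers close. It gives the time, the measured TCP pose, the force, the opening and the grip force at its end, in the units of the state.
- r.sense(): the state, without advancing time (a new reading comes with each control period).
- r.capture(name): name is "scene" or "top" or "wrist"; returns a dict with "img" (480x640x3 uint8, blue, green, red), "depth" (480x640 float32, m along the optical axis (not along the pixel's ray), 0 where there is no reading), "mtx" (3x3 intrinsics, pixels), "R" (3x3) and "t" (3): a world point X has camera coordinates R X + t. Camera axes: x right, y down, z forward; pixel columns grow to the right and rows downward; lengths in m; the calibration is good to about 2 mm. A picture is of the moment at which its call begins.
- r.finish_job(): hands the job in; it is judged then, once.
The state is a dict: "time_s": time; "joints": joint angles; "joint_velocities": joint speeds; "effort": joint torques, N m; "tcp_pos": TCP position; "ee_rot": TCP orientation; "wrist_force": force on the tool from outside, world axes, zero at the start; "moment": the same for the moment, N m; "gripper_width": opening from 0.0 (shut) to 1.0 (fully open); "gripper_force": force on a finger pad.
Only numpy, scipy, OpenCV 4.12 (cv2) and the standard library are available. Lean on these libraries where they do the work, as an engineer would, in place of code of your own. Each camera call takes 0.05 s, during which the arm holds its last target. There are 200 camera calls.

## Working session

There is one attempt and no reset: what is moved stays moved. The work goes in short steps, Python scripts to look and compute and a tool call to move; the robot and the scene stay as the last step left them, time stands still between calls to the robot, and variables do not carry over. Pictures are saved under pics/ and viewed, at most 12 in all, crops included, and the job is handed in when it is done.

Besides the shell and the picture viewer there is one more tool, called after ">>>" as name(argument=value, ...) on one line, values as JSON. apply_moves: Moves the arm, as the interface text tells. Its arguments: {"type":"object","properties":{"plan":{"type":"array"}},"required":["plan"]}

```bash
ls; mkdir -p pics
python3 - <<'E'
from station import r
import cv2,numpy as np
s=r.sense();print(s['time_s'],s['tcp_pos'],np.round(s['ee_rot'],3).tolist(),s['gripper_width'],r.tcp_to_tips)
for n in('scene','top'):
    c=r.capture(n);cv2.imwrite(f'pics/{n}0.png',c['img']);np.savez(f'{n}0.npz',**c)
    print(n,c['mtx'].tolist(),np.round(-c['R'].T@c['t'],3),np.round(c['R'],3).tolist())
E
```

```text
pics
0.0 [0.22217369 0.58358412 0.24347227] [[0.934, -0.356, -0.001], [-0.356, -0.934, -0.002], [0.0, 0.002, -1.0]] 1.0022239298690088 0.022
scene [[555.0691661324151, 0.0, 316.16720073047185], [0.0, 555.0691661324151, 229.6876230292218], [0.0, 0.0, 1.0]] [1.153 0.06  0.917] [[-0.111, 0.994, 0.003], [0.822, 0.093, -0.561], [-0.558, -0.06, -0.827]]
top [[604.923265863082, 0.0, 307.7442593523205], [0.0, 604.923265863082, 240.95611972102506], [0.0, 0.0, 1.0]] [ 0.537 -0.018  1.086] [[-0.009, -1.0, -0.004], [-0.999, 0.009, -0.042], [0.042, 0.004, -0.999]]
```

View pics/top0.png

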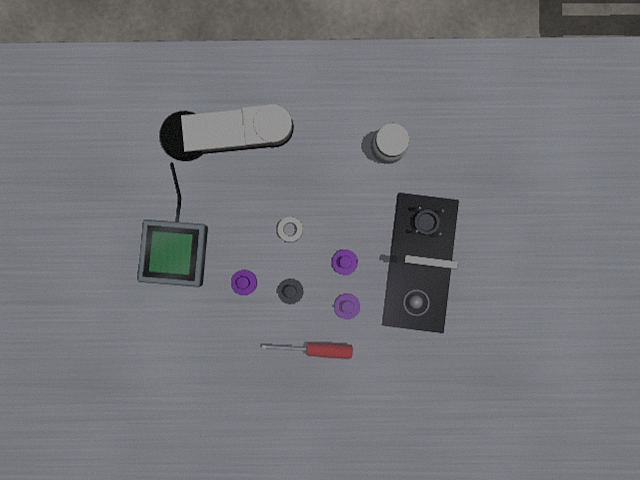

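View pics/scene0.png

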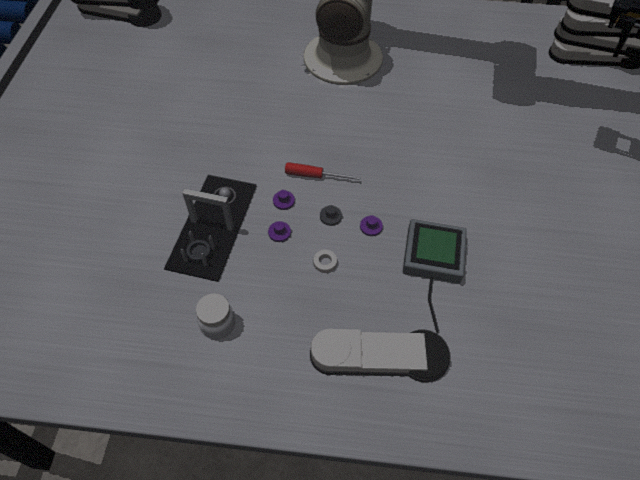

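Top view: the tray is at about (421,262), with housing and posts at (426,221) and the ball at (416,302). The white ring is at (290,229) and the reader glass at (172,253). 
Disc candidates: dark grey at (290,291), purple at (244,282), (345,262) and (347,306). The dark grey one at (290,291) fits "dark steel". I'll confirm it with a crop and measure.

```bash
cat > h.py <<'E'
import numpy as np,cv2
def plane(c,uv,z):
    K,R,t=c['mtx'],c['R'],c['t'];o=-R.T@t
    d=R.T@np.linalg.inv(K)@np.array([uv[0],uv[1],1.]);return o+d*(z-o[2])/d[2]
def cloud(c):
    K,R,t=c['mtx'],c['R'],c['t'];d=c['depth']
    v,u=np.indices(d.shape);P=np.stack([(u-K[0,2])/K[0,0]*d,(v-K[1,2])/K[1,1]*d,d],-1)
    W=(P-t)@R;W[d<=0]=np.nan;return W
def rel(s,p):  # offset in tool axes, cm
    return np.round(np.array(s['ee_rot']).T@(np.array(p)-s['tcp_pos'])*100,2)
E
python3 - <<'E'
from h import *
c=dict(np.load('top0.npz'));W=cloud(c);im=c['img']
g=im.astype(int)
def blob(m,u0,v0,u1,v1,name):
    k=np.zeros(m.shape,np.uint8);k[v0:v1,u0:u1]=m[v0:v1,u0:u1]*255
    n,l,st,ce=cv2.connectedComponentsWithStats(k);i=1+np.argmax(st[1:,4])
    ct=max(cv2.findContours((l==i).astype(np.uint8),0,2)[0],key=cv2.contourArea)
    (x,y),rad=cv2.minEnclosingCircle(ct);rc=cv2.minAreaRect(ct)
    print(name,st[i],'circ',round(x,1),round(y,1),round(rad,1),'rect',np.round(rc[0],1),np.round(rc[1],1),round(rc[2],1),'z',np.nanmedian(W[...,2][l==i]));return rc,(x,y)
gray=g.mean(-1);Z=W[...,2]
print('bench z',np.nanmedian(Z[320:440,100:240]),gray[320:440,100:240].mean())
_,a=blob(gray>140,270,210,310,250,'spacer');print(plane(c,a,.014))
_,a=blob(gray<75,270,272,310,312,'disc');print(plane(c,a,.008))
rc,_=blob(gray<60,375,185,470,340,'tray')
for p in cv2.boxPoints(rc):print(plane(c,p,.006).round(4))
print('tray',plane(c,rc[0],.006))
rc,_=blob((g[...,1]>g[...,2]+25),140,220,205,290,'glass');print(plane(c,rc[0],.036))
m=(Z>.085)&(Z<.12);k=np.zeros_like(m);k[240:290,385:470]=m[240:290,385:470]
P=W[k];print('handle',len(P),np.median(P,0),P.min(0),P.max(0))
cv2.imwrite('pics/crop0.png',cv2.resize(np.hstack([im[200:340,220:380],im[190:330,360:480]]),None,fx=2.8,fy=2.8,interpolation=2))
E
```

```text
bench z -0.0002887894938306451 124.23599206349206
spacer [278 217  25  24 282] circ 289.8 228.7 12.2 rect [289.8 228.9] [23.7 23.3] 26.6 z 0.013286753761703449
[0.60359213 0.01813982 0.014     ]
disc [277 279  26  25 497] circ 289.8 290.9 12.9 rect [289.5 291. ] [24. 25.] 90.0 z 0.008103686449323612
[0.49314585 0.0193276  0.008     ]
tray [ 382  193   77  140 6300] circ 420.0 262.5 72.9 rect [420.1 262.4] [ 61.6 133.9] 6.6 z 0.005369419271073133
[ 0.4307 -0.1435  0.006 ]
[ 0.6675 -0.1745  0.006 ]
[ 0.6537 -0.2838  0.006 ]
[ 0.4172 -0.2518  0.006 ]
tray [ 0.54174722 -0.2133721   0.006     ]
glass [ 149  231   44   44 1610] circ 170.5 252.9 28.0 rect [170.3 252.6] [40.5 40.4] 4.8 z 0.036305692794268665
[0.56263165 0.22546566 0.036     ]
handle 404 [ 0.54326117 -0.21286689  0.09911015] [ 0.53321162 -0.25680262  0.08771813] [ 0.55365427 -0.17040148  0.10369544]
```

View pics/crop0.png

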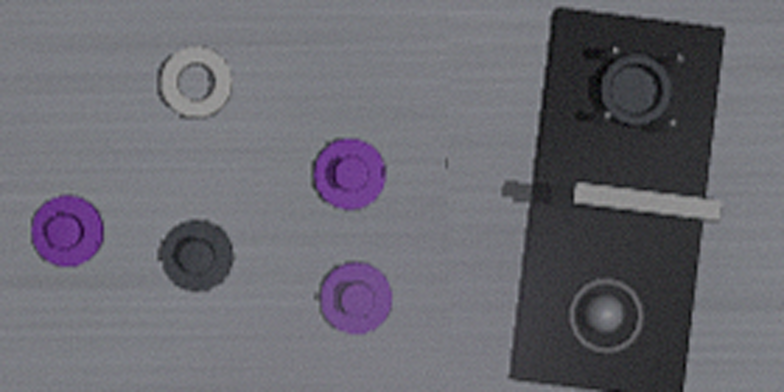

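The crop confirms the dark disc at (195,255) in the crop, with purple lookalikes around it. The ring and tray are clear. Moving toward the spacer.

>>> apply_moves(plan=[{"grip":1,"offset":[4,2.8,0.7],"spin":0},{"grip":1,"offset":[8,5.6,1.4],"spin":0},{"grip":1,"offset":[12,8.4,2],"spin":0},{"grip":1,"offset":[16,11.2,2.6],"spin":0},{"grip":1,"offset":[20,14,3.3],"spin":0}])

```text
time_s: 0.6
tcp_pos: [0.36, 0.3802, 0.2112]
ee_rot: [[0.935, -0.355, -0.0], [-0.355, -0.935, -0.0], [-0.0, 0.0, -1.0]]
wrist_force: [0.5, -0.2, 0.3]
gripper_width: 0.999
gripper_force: 0.0
```

>>> apply_moves(plan=[{"grip":1,"offset":[4,2.8,0.7],"spin":0},{"grip":1,"offset":[8,5.6,1.4],"spin":0},{"grip":1,"offset":[12,8.4,2],"spin":0},{"grip":1,"offset":[16,11.2,2.6],"spin":0},{"grip":1,"offset":[20,14,3.3],"spin":0}])

```text
time_s: 1.1
tcp_pos: [0.4972, 0.1783, 0.1783]
ee_rot: [[0.935, -0.356, -0.0], [-0.356, -0.935, 0.0], [-0.0, -0.0, -1.0]]
wrist_force: [0.7, -0.0, -0.3]
gripper_width: 1.0
gripper_force: 0.0
```

>>> apply_moves(plan=[{"grip":1,"offset":[4,2.8,0],"spin":-0.05},{"grip":1,"offset":[8,5.6,0],"spin":-0.15},{"grip":1,"offset":[12,8.4,0],"spin":-0.235},{"grip":1,"offset":[15.8,11.3,0],"spin":-0.235},{"grip":1,"offset":[15.8,11.3,0],"spin":-0.235}])

```text
time_s: 1.6
tcp_pos: [0.6059, 0.0137, 0.1774]
ee_rot: [[0.991, -0.135, -0.001], [-0.135, -0.991, -0.001], [-0.001, 0.001, -1.0]]
wrist_force: [0.2, 0.5, -0.2]
gripper_width: 1.0
gripper_force: 0.0
```

Run:
```python
from station import r
from h import *
s=r.sense();print(s['time_s'],s['tcp_pos'],np.round(s['ee_rot'],3).tolist(),np.round(s['joints'],1),rel(s,[.6036,.0181,.026]))
c=r.capture('wrist');cv2.imwrite('pics/w1.png',c['img']);np.savez('w1.npz',**c)
```

```text
1.6 [0.60586867 0.01367544 0.17742258] [[0.991, -0.135, -0.001], [-0.135, -0.991, -0.001], [-0.001, 0.001, -1.0]] [ 16.6  23.3  -7.8   0.1 -59.   65.6] [-0.28 -0.42 15.14]
```

View pics/w1.png

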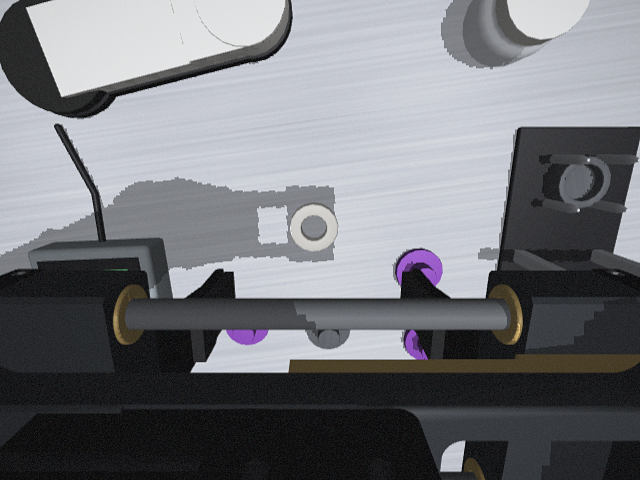

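The ring is at (313,228) in the wrist view. The tray edges are parallel to the image axes, so the yaw matches, and the housing is at (583,182).

Run:
```python
from station import r
from h import *
s=r.sense();c=dict(np.load('w1.npz'));W=cloud(c);g=c['img'].mean(-1);Z=W[...,2]
m=np.zeros(g.shape,np.uint8);m[195:260,280:345]=((Z>.009)&(Z<.03))[195:260,280:345]*255
ct=max(cv2.findContours(m,0,2)[0],key=cv2.contourArea);(x,y),q=cv2.minEnclosingCircle(ct);p=plane(c,(x,y),.014);print(x,y,q,p, np.nanmedian(W[m>0],0))
print('rel',rel(s,[p[0],p[1],.026]))
# tray plate left edge for yaw: plate pixels
m=(Z>.003)&(Z<.009)&(g<70);m[:, :480]=0;m[260:]=0
ct=max(cv2.findContours(m.astype(np.uint8),0,2)[0],key=cv2.contourArea)[:,0]
L=np.array([W[v,min(u,639)] for u,v in ct if u<530 and 140<v<240]);T=np.array([W[v,u] for u,v in ct if v<135 and 525<u<635])
for e in(L,T):
    e=e[~np.isnan(e[:,0])];f=cv2.fitLine(e[:,:2].astype(np.float32),cv2.DIST_HUBER,0,.01,.01).ravel();print(f,np.degrees(np.arctan2(f[1],f[0])))
```

```text
313.625 226.625 24.22882652282715 [0.60763789 0.01633956 0.014     ] [0.60758434 0.0162769  0.01411993]
rel [ 0.32 -0.12 15.14]
[ 0.9915156  -0.12998785  0.6110327  -0.16926786] -7.46889
[ 0.12775537  0.99180573  0.6605926  -0.24964616] 82.660095
```

>>> apply_moves(plan=[{"grip":1,"offset":[0.2,-0.1,3],"spin":-0.006},{"grip":1,"offset":[0.2,-0.1,5],"spin":-0.006},{"grip":1,"offset":[0.2,-0.1,5],"spin":-0.006},{"grip":1,"offset":[0.2,-0.1,5],"spin":-0.006}])

```text
time_s: 2.05
tcp_pos: [0.6059, 0.0198, 0.1288]
ee_rot: [[0.993, -0.121, -0.0], [-0.121, -0.993, -0.0], [-0.0, 0.001, -1.0]]
wrist_force: [0.1, 0.5, 1.2]
gripper_width: 0.997
gripper_force: 0.0
```

Run:
```python
from station import r
from h import *
s=r.sense();c=r.capture('wrist');np.savez('w2.npz',**c);cv2.imwrite('pics/w2.png',c['img']);W=cloud(c);Z=W[...,2]
print(s['tcp_pos'],np.round(c['R'],4).tolist(),-c['R'].T@c['t'])
m=((Z>.009)&(Z<.03)&(abs(W[...,0]-.606)<.04)&(abs(W[...,1]-.017)<.04)).astype(np.uint8)
ct=max(cv2.findContours(m,0,2)[0],key=cv2.contourArea);(x,y),q=cv2.minEnclosingCircle(ct);p=plane(c,(x,y),.014);print(x,y,q,p)
print('rel',rel(s,[p[0],p[1],.026]))
```

```text
[0.60593725 0.01976921 0.12882232] [[-0.1209, -0.9927, 0.0004], [-0.9596, 0.117, 0.256], [-0.2542, 0.0306, -0.9667]] [0.67544409 0.01082618 0.26937884]
320.5674133300781 238.96067810058594 28.58641815185547 [0.60794173 0.01646126 0.014     ]
rel [ 0.24  0.3  10.28]
```

>>> apply_moves(plan=[{"grip":1,"offset":[0.2,0.28,4],"spin":0.008},{"grip":1,"offset":[0.2,0.28,7.5],"spin":0.008},{"grip":1,"offset":[0.2,0.28,9.5],"spin":0.008},{"grip":1,"offset":[0.2,0.28,10.2],"spin":0.008},{"grip":1,"offset":[0.2,0.28,10.2],"spin":0.008}])

```text
time_s: 2.6
tcp_pos: [0.6081, 0.0163, 0.0269]
ee_rot: [[0.992, -0.13, 0.0], [-0.13, -0.992, -0.0], [0.0, 0.0, -1.0]]
wrist_force: [0.8, 1.5, 0.8]
gripper_width: 1.001
gripper_force: 0.0
```

>>> apply_moves(plan=[{"grip":0.6,"offset":[0,0,0],"spin":0},{"grip":0.3,"offset":[0,0,0],"spin":0},{"grip":0.3,"offset":[0,0,0],"spin":0},{"grip":0.3,"offset":[0,0,0],"spin":0},{"grip":0.3,"offset":[0,0,0],"spin":0}])

```text
time_s: 3.1
tcp_pos: [0.6079, 0.016, 0.027]
ee_rot: [[0.991, -0.13, 0.001], [-0.13, -0.991, 0.0], [0.001, -0.0, -1.0]]
wrist_force: [-0.5, 0.4, -0.4]
gripper_width: 0.629
gripper_force: 0.0
```

>>> apply_moves(plan=[{"grip":0.3,"offset":[0,0,0],"spin":0},{"grip":0.3,"offset":[0,0,0],"spin":0},{"grip":0.3,"offset":[0,0,0],"spin":0},{"grip":0.3,"offset":[0,0,0],"spin":0}])

```text
time_s: 3.5
tcp_pos: [0.6078, 0.016, 0.0267]
ee_rot: [[0.991, -0.13, 0.0], [-0.13, -0.991, -0.0], [0.0, 0.0, -1.0]]
wrist_force: [0.4, 0.4, 1.8]
gripper_width: 0.516
gripper_force: 30.0
```

>>> apply_moves(plan=[{"grip":0.3,"offset":[0,0,-1],"spin":0},{"grip":0.3,"offset":[0,0,-3],"spin":0},{"grip":0.3,"offset":[0,0,-6],"spin":0},{"grip":0.3,"offset":[0,0,-10],"spin":0},{"grip":0.3,"offset":[0,0,-10],"spin":0}])

```text
time_s: 4.0
tcp_pos: [0.6116, 0.0165, 0.1333]
ee_rot: [[0.992, -0.129, 0.013], [-0.129, -0.992, 0.002], [0.012, -0.003, -1.0]]
wrist_force: [1.3, 0.3, 0.9]
gripper_width: 0.515
gripper_force: 30.0
```

Run:
```python
from station import r
from h import *
s=r.sense();c=r.capture('wrist');np.savez('w3.npz',**c);cv2.imwrite('pics/w3.png',c['img'])
print(s['tcp_pos'],s['gripper_width'],s['gripper_force'],np.round(s['ee_rot'],4).tolist(),rel(s,[.6135,-.2226,.1]))
```

```text
[0.61162692 0.01654826 0.13333572] 0.5150429703008198 29.999899975955486 [[0.9916, -0.129, 0.0128], [-0.129, -0.9916, 0.0018], [0.0124, -0.0035, -0.9999]] [ 3.23 23.7   3.29]
```

View pics/w3.png

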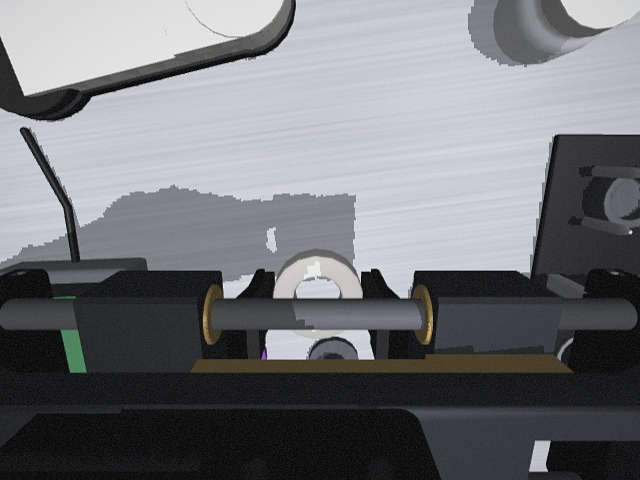

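The ring is held square between the fingers, centred at about (318,293). I'll carry it to hover short of the seat so ring and housing are both in view.

>>> apply_moves(plan=[{"grip":0.3,"offset":[-0.7,4,-1.5],"spin":0},{"grip":0.3,"offset":[-1.5,8.5,-3],"spin":0},{"grip":0.3,"offset":[-2.3,13,-4],"spin":0},{"grip":0.3,"offset":[-3,17.5,-4],"spin":0},{"grip":0.3,"offset":[-3.8,21.5,-4],"spin":0}])

```text
time_s: 4.55
tcp_pos: [0.5407, -0.1939, 0.166]
ee_rot: [[0.991, -0.131, -0.001], [-0.131, -0.991, 0.0], [-0.001, -0.0, -1.0]]
wrist_force: [-0.6, -0.7, -0.8]
gripper_width: 0.519
gripper_force: 30.0
```

>>> apply_moves(plan=[{"grip":0.3,"offset":[0,2.2,0],"spin":0},{"grip":0.3,"offset":[0,2.2,0],"spin":0},{"grip":0.3,"offset":[0,2.2,0],"spin":0},{"grip":0.3,"offset":[0,2.2,0],"spin":0}])

```text
time_s: 4.95
tcp_pos: [0.5391, -0.2133, 0.166]
ee_rot: [[0.992, -0.13, -0.001], [-0.13, -0.992, 0.0], [-0.001, -0.0, -1.0]]
wrist_force: [0.0, 0.3, -0.1]
gripper_width: 0.512
gripper_force: 30.0
```

Run:
```python
from station import r
from h import *
s=r.sense();c=r.capture('wrist');np.savez('w4.npz',**c);cv2.imwrite('pics/w4.png',c['img'])
print(s['tcp_pos'],np.round(s['ee_rot'],4).tolist(),rel(s,[.6135,-.2226,.1]))
W=cloud(c);Z=W[...,2]
# in tool coords
T=(W-s['tcp_pos'])@np.array(s['ee_rot'])
m=(T[...,2]>0.0)&(T[...,2]<.025)&(abs(T[...,1])<.03)&(abs(T[...,0])<.04)&(c['img'].mean(-1)>120)
print('ring',m.sum(),np.percentile(T[m],[1,50,99],axis=0).round(4).tolist())
m=(Z>.035)&(Z<.055)&(abs(W[...,0]-.6135)<.045)&(abs(W[...,1]+.2226)<.045)
n,l,st,ce=cv2.connectedComponentsWithStats(m.astype(np.uint8))
for i in range(1,n):
    if st[i,4]>4:
        P=W[l==i];print('post',st[i],P.mean(0).round(4),P.max(0).round(4))
```

```text
[ 0.53907665 -0.2132534   0.16599661] [[0.9916, -0.1297, -0.001], [-0.1297, -0.9916, 0.0004], [-0.0011, -0.0002, -1.0]] [ 7.51 -0.04  6.59]
ring 2577 [[-0.0225, -0.0205, 0.0111], [0.0105, 0.0003, 0.0125], [0.0211, 0.0216, 0.0233]]
post [288 106  11  11  97] [ 0.639  -0.2086  0.0417] [ 0.6429 -0.2046  0.0477]
post [341 106  11  11  95] [ 0.634  -0.2479  0.0419] [ 0.6379 -0.2444  0.0478]
post [289 161  11  10  83] [ 0.5997 -0.2034  0.042 ] [ 0.6032 -0.199   0.0474]
post [340 161  11  10  81] [ 0.5945 -0.2425  0.0421] [ 0.598  -0.239   0.0471]
```

View pics/w4.png

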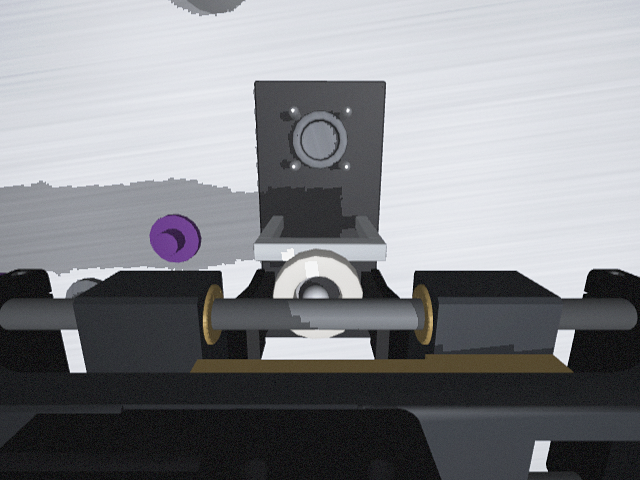

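The ring is at about (317,293) in the jaws. The four post tops are at (293,111), (347,111), (294,166) and (346,166), around the housing at (320,140). Next is a finer relative fit.

Run:
```python
from station import r
from h import *
from scipy.optimize import least_squares
s=r.sense();c=dict(np.load('w4.npz'));W=cloud(c);Re=np.array(s['ee_rot']);T=(W-s['tcp_pos'])@Re
def fit(P,r0):
    f=lambda p:np.hypot(P[:,0]-p[0],P[:,1]-p[1])-r0
    q=least_squares(f,P.mean(0),loss='soft_l1',f_scale=.0007);return q.x.round(4),np.abs(q.fun).mean().round(5)
m=(T[...,2]>.008)&(T[...,2]<.0148)&(abs(T[...,1])<.027)&(abs(T[...,0])<.03)&(c['img'].mean(-1)>110)
P=T[m][:,:2];print(len(P),np.median(T[m][:,2]))
# outer/inner edges by angular bins around centre guess
def edge(P,cen,fn,lo,hi):
    d=P-cen;a=np.degrees(np.arctan2(d[:,1],d[:,0]));q=np.hypot(*d.T);E=[]
    for b in range(lo,hi,4):
        k=(a>=b)&(a<b+4)
        if k.sum()>3:
            i=np.where(k)[0][fn(q[k])];E.append(P[i])
    return np.array(E)
E=edge(P,np.array([0,0]),np.argmax,-60,60);print('ring out',len(E),fit(E,.023))
E=edge(P,np.array([0,0]),np.argmin,-60,60);print('ring in',len(E),fit(E,.012))
seat=Re.T@(np.array([.617,-.2256,.022])-s['tcp_pos'])
m=(W[...,2]>.018)&(W[...,2]<.027)&(np.hypot(T[...,0]-seat[0],T[...,1]-seat[1])<.027)
P=T[m][:,:2];E=edge(P,seat[:2],np.argmax,-180,180);print('seat posts',seat,'housing',len(E),fit(E,.023))
u=c['mtx']
for uv in[(293,111),(347,111),(294,166),(346.5,166)]:print(plane(c,uv,.046).round(4))
```

```text
2571 0.012626638223067685
ring out 30 (array([-0.0016,  0.0007]), np.float64(0.00018))
ring in 30 (array([-0.0008,  0.0006]), np.float64(0.00022))
seat posts [0.078859   0.00241342 0.14406734] housing 90 (array([0.0789, 0.0026]), np.float64(0.00094))
[ 0.6386 -0.2087  0.046 ]
[ 0.6335 -0.2479  0.046 ]
[ 0.5995 -0.2036  0.046 ]
[ 0.5943 -0.2433  0.046 ]
```

>>> apply_moves(plan=[{"grip":0.3,"offset":[2,0.18,0],"spin":0},{"grip":0.3,"offset":[5,0.18,0],"spin":0},{"grip":0.3,"offset":[8,0.18,2],"spin":0},{"grip":0.3,"offset":[8,0.18,5],"spin":0},{"grip":0.3,"offset":[8,0.18,8],"spin":0}])

```text
time_s: 5.5
tcp_pos: [0.6195, -0.2249, 0.0853]
ee_rot: [[0.992, -0.129, 0.001], [-0.129, -0.992, 0.0], [0.001, -0.0, -1.0]]
wrist_force: [-0.5, -0.7, -1.5]
gripper_width: 0.515
gripper_force: 30.0
```

>>> apply_moves(plan=[{"grip":0.3,"offset":[0,0,0.2],"spin":0},{"grip":0.3,"offset":[0,0,0.2],"spin":0},{"grip":0.3,"offset":[0,0,0.2],"spin":0}])

```text
time_s: 5.8
tcp_pos: [0.6196, -0.226, 0.0866]
ee_rot: [[0.992, -0.129, 0.003], [-0.129, -0.992, -0.001], [0.003, 0.001, -1.0]]
wrist_force: [0.3, 0.4, -1.2]
gripper_width: 0.515
gripper_force: 30.0
```

Run:
```python
from station import r
from h import *
s=r.sense();c=r.capture('wrist');np.savez('w5.npz',**c)
im=c['img'];cv2.imwrite('pics/w5.png',cv2.resize(im[180:380,200:440],None,fx=3,fy=3,interpolation=2))
print(s['tcp_pos'],np.round(s['ee_rot'],4).tolist())
W=cloud(c);Re=np.array(s['ee_rot']);T=(W-s['tcp_pos'])@Re
m=(W[...,2]>.03)&(W[...,2]<.055)&(T[...,0]>.014)&(T[...,0]<.03)&(abs(T[...,1])<.035)
n,l,st,ce=cv2.connectedComponentsWithStats(m.astype(np.uint8))
for i in range(1,n):
    if st[i,4]>8:
        print('post',st[i],T[l==i].mean(0).round(4),T[l==i].min(0).round(4),T[l==i].max(0).round(4))
```

```text
[ 0.61964388 -0.2260456   0.08658028] [[0.9916, -0.129, 0.0033], [-0.129, -0.9916, -0.001], [0.0034, 0.0006, -1.0]]
post [276 234  15  16 180] [ 0.0188 -0.0196  0.0464] [ 0.0141 -0.0239  0.0388] [ 0.0214 -0.0162  0.0566]
post [343 234  15  16 179] [0.0187 0.0196 0.0466] [0.0142 0.0162 0.0388] [0.0213 0.0238 0.0564]
```

View pics/w5.png

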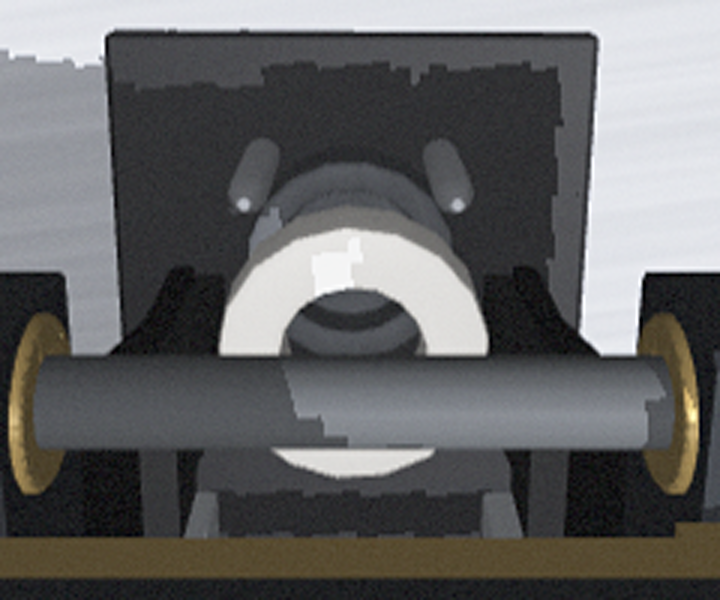

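The crop shows the ring at (355,350), centred laterally between the far post tips at (243,204) and (457,204). Settle, then check x.

>>> apply_moves(plan=[{"grip":0.3,"offset":[0,-0.05,0.2],"spin":0},{"grip":0.3,"offset":[0,-0.05,0.2],"spin":0},{"grip":0.3,"offset":[0,-0.05,0.2],"spin":0},{"grip":0.3,"offset":[0,-0.05,0.2],"spin":0}])

```text
time_s: 6.25
tcp_pos: [0.6184, -0.2259, 0.0829]
ee_rot: [[0.991, -0.131, 0.001], [-0.131, -0.991, -0.0], [0.001, 0.0, -1.0]]
wrist_force: [0.6, 0.4, -0.7]
gripper_width: 0.515
gripper_force: 30.0
```

```bash
cat > chk.py <<'E'
from station import r
from h import *
from scipy.optimize import least_squares
s=r.sense();c=r.capture('wrist');np.savez('w6.npz',**c)
W=cloud(c);Re=np.array(s['ee_rot']);T=(W-s['tcp_pos'])@Re;g=c['img'].mean(-1)
print(s['tcp_pos'],np.round(Re,4).tolist())
m=(W[...,2]>.042)&(W[...,2]<.055)&(T[...,0]>.012)&(T[...,0]<.03)&(abs(T[...,1])<.035)
n,l,st,ce=cv2.connectedComponentsWithStats(m.astype(np.uint8))
for i in range(1,n):
    if st[i,4]>8:
        P=T[l==i];k=g*(l==i);v,u=np.unravel_index(k.argmax(),k.shape)
        print('post',st[i],P.mean(0).round(4),'top pts',P[P[:,2]<np.percentile(P[:,2],25)].mean(0).round(4),'bright',(u,v),(Re.T@(plane(c,(u,v),.046)-s['tcp_pos'])).round(4))
m=(T[...,2]>.008)&(T[...,2]<.0148)&(abs(T[...,1])<.027)&(abs(T[...,0])<.03)&(g>110)
P=T[m][:,:2];a=np.degrees(np.arctan2(P[:,1],P[:,0]));q=np.hypot(*P.T)
E=np.array([P[np.where((a>=b)&(a<b+4))[0][q[(a>=b)&(a<b+4)].argmax()]] for b in range(-60,60,4) if ((a>=b)&(a<b+4)).sum()>3])
f=least_squares(lambda p:np.hypot(E[:,0]-p[0],E[:,1]-p[1])-.023,[0,0],loss='soft_l1',f_scale=.0007);print('ring',f.x)
E
python3 chk.py
```

```text
[ 0.61838572 -0.22585619  0.08289318] [[0.9914, -0.1305, 0.0005], [-0.1305, -0.9914, -0.0001], [0.0005, 0.0, -1.0]]
post [277 240   9  10  68] [ 0.0193 -0.0199  0.0385] top pts [ 0.019  -0.0198  0.0364] bright (np.int64(280), np.int64(248)) [ 0.0179 -0.0202  0.0369]
post [348 241  10   9  68] [0.0192 0.0199 0.0385] top pts [0.0189 0.0201 0.0363] bright (np.int64(354), np.int64(248)) [0.0179 0.0208 0.0369]
ring [-0.00143256  0.00050848]
```

>>> apply_moves(plan=[{"grip":0.3,"offset":[0,-0.04,0.6],"spin":0},{"grip":0.3,"offset":[0,-0.04,1.2],"spin":0},{"grip":0.3,"offset":[0,-0.04,1.8],"spin":0},{"grip":0.3,"offset":[0,-0.04,2.2],"spin":0},{"grip":0.3,"offset":[0,-0.04,2.2],"spin":0}])

```text
time_s: 6.8
tcp_pos: [0.6177, -0.2253, 0.0593]
ee_rot: [[0.991, -0.131, -0.002], [-0.131, -0.991, 0.0], [-0.002, -0.0, -1.0]]
wrist_force: [-0.8, 0.5, 0.3]
gripper_width: 0.513
gripper_force: 30.0
```

>>> apply_moves(plan=[{"grip":0.3,"offset":[0,0,0.4],"spin":0},{"grip":0.3,"offset":[0,0,0.8],"spin":0},{"grip":0.3,"offset":[0,0,1.1],"spin":0},{"grip":0.3,"offset":[0,0,1.1],"spin":0}])

```text
time_s: 7.2
tcp_pos: [0.6182, -0.2253, 0.0491]
ee_rot: [[0.991, -0.13, -0.001], [-0.13, -0.991, 0.0], [-0.001, -0.0, -1.0]]
wrist_force: [0.6, 0.2, -1.1]
gripper_width: 0.512
gripper_force: 30.0
```

>>> apply_moves(plan=[{"grip":0.3,"offset":[0,0,0.05],"spin":0},{"grip":0.62,"offset":[0,0,0.05],"spin":0},{"grip":0.62,"offset":[0,0,0.05],"spin":0},{"grip":0.62,"offset":[0,0,0.05],"spin":0},{"grip":0.7,"offset":[0,0,0.05],"spin":0}])

```text
time_s: 7.7
tcp_pos: [0.6185, -0.2254, 0.0493]
ee_rot: [[0.991, -0.13, 0.0], [-0.13, -0.991, -0.0], [0.0, 0.0, -1.0]]
wrist_force: [-0.4, -0.4, -0.2]
gripper_width: 0.654
gripper_force: 0.0
```

>>> apply_moves(plan=[{"grip":0.7,"offset":[0,0,-1],"spin":0},{"grip":0.7,"offset":[0,0,-3],"spin":0},{"grip":0.7,"offset":[0,0,-7],"spin":0},{"grip":0.7,"offset":[-4,0,-11],"spin":0},{"grip":0.7,"offset":[-8,0,-12],"spin":0}])

```text
time_s: 8.2
tcp_pos: [0.5415, -0.2155, 0.1734]
ee_rot: [[0.992, -0.129, 0.008], [-0.129, -0.992, -0.002], [0.008, 0.001, -1.0]]
wrist_force: [0.3, 0.3, 0.0]
gripper_width: 0.697
gripper_force: 0.0
```

>>> apply_moves(plan=[{"grip":0.7,"offset":[0,-1,0],"spin":0},{"grip":0.7,"offset":[0,-2,0],"spin":0},{"grip":0.7,"offset":[0,-2,0],"spin":0}])

```text
time_s: 8.5
tcp_pos: [0.5425, -0.1941, 0.1694]
ee_rot: [[0.992, -0.129, 0.001], [-0.129, -0.992, -0.0], [0.001, -0.0, -1.0]]
wrist_force: [0.6, -0.6, -0.8]
gripper_width: 0.7
gripper_force: 0.0
```

Run:
```python
from station import r
from h import *
s=r.sense();c=r.capture('wrist');np.savez('w7.npz',**c)
print(s['time_s'],s['tcp_pos'],np.round(s['ee_rot'],4).tolist(),s['gripper_width'])
W=cloud(c);Z=W[...,2];g=c['img'].mean(-1)
m=(Z>.030)&(Z<.042)&(np.hypot(W[...,0]-.6168,W[...,1]+.2258)<.035)&(g>100)
P=W[m];print(len(P));ct=max(cv2.findContours(m.astype(np.uint8),0,2)[0],key=cv2.contourArea);(x,y),q=cv2.minEnclosingCircle(ct);print(x,y,plane(c,(x,y),.036))
A=np.c_[P[:,:2]-P[:,:2].mean(0),np.ones(len(P))];print('plane',np.linalg.lstsq(A,P[:,2],rcond=None)[0])
x,y=int(x),int(y);cv2.imwrite('pics/w7.png',cv2.resize(c['img'][max(0,y-70):y+70,x-100:x+100],None,fx=3,fy=3,interpolation=2))
# disc via top cam estimate offset by wrist-top bias (+.003,-.002)
print('disc rel',rel(s,[.4975,.0178,.13]))
```

```text
8.5 [ 0.54254846 -0.19412492  0.16937015] [[0.9917, -0.1288, 0.0009], [-0.1288, -0.9917, -0.0001], [0.0009, -0.0, -1.0]] 0.7001272411876558
2029
344.41748046875 139.72003173828125 [ 0.61764056 -0.22582689  0.036     ]
plane [-0.00136561  0.00580046  0.03626499]
disc rel [ -7.2  -20.44   3.93]
```

View pics/w7.png

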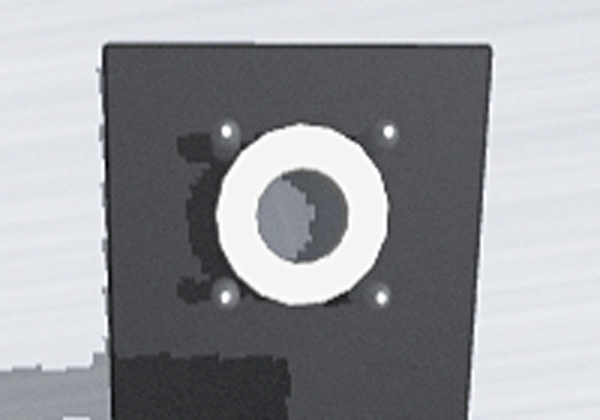

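The ring sits flat at z=36 mm, between the post tips in the crop. Now to the disc.

>>> apply_moves(plan=[{"grip":0.7,"offset":[-2.5,-4,0],"spin":0},{"grip":0.7,"offset":[-5,-8,0],"spin":0},{"grip":0.7,"offset":[-7.5,-12,0],"spin":0},{"grip":0.7,"offset":[-10,-16,0],"spin":0},{"grip":0.7,"offset":[-12,-19.5,0],"spin":0}])

```text
time_s: 9.05
tcp_pos: [0.4477, 0.0156, 0.1684]
ee_rot: [[0.992, -0.13, -0.001], [-0.13, -0.992, -0.001], [-0.001, 0.001, -1.0]]
wrist_force: [2.3, 1.4, -0.2]
gripper_width: 0.696
gripper_force: 0.0
```

>>> apply_moves(plan=[{"grip":0.7,"offset":[-0.5,-0.9,1],"spin":0},{"grip":0.7,"offset":[-0.5,-0.9,2],"spin":0},{"grip":0.7,"offset":[-0.5,-0.9,2],"spin":0},{"grip":0.7,"offset":[-0.5,-0.9,2],"spin":0}])

```text
time_s: 9.45
tcp_pos: [0.4448, 0.0226, 0.1483]
ee_rot: [[0.991, -0.132, -0.002], [-0.132, -0.991, -0.001], [-0.001, 0.001, -1.0]]
wrist_force: [1.1, -0.5, -0.4]
gripper_width: 0.698
gripper_force: 0.0
```

Run:
```python
from station import r
from h import *
s=r.sense();c=r.capture('wrist');np.savez('w8.npz',**c)
print(s['time_s'],s['tcp_pos'],np.round(s['ee_rot'],4).tolist(),s['gripper_width'])
W=cloud(c);Z=W[...,2];h=cv2.cvtColor(c['img'],cv2.COLOR_BGR2HSV)
for lo,hi,z in((.004,.012,.008),(.021,.032,.026)):
    m=(Z>lo)&(Z<hi)&(np.hypot(W[...,0]-.4965,W[...,1]-.018)<.035)
    ct=max(cv2.findContours(m.astype(np.uint8),0,2)[0],key=cv2.contourArea);(x,y),q=cv2.minEnclosingCircle(ct);p=plane(c,(x,y),z);print(m.sum(),x,y,q,p,'sat',h[m][:,1].mean(),rel(s,[p[0],p[1],.034]))
```

```text
9.45 [0.44479224 0.02260776 0.14830046] [[0.9913, -0.1318, -0.0016], [-0.1318, -0.9913, -0.001], [-0.0015, 0.0012, -1.0]] 0.697638705750711
1771 315.2837829589844 172.5 27.774396896362305 [0.49689563 0.01677797 0.008     ] sat 21.644833427442123 [ 5.26 -0.12 11.42]
607 315.1508483886719 174.45530700683594 14.081096649169922 [0.49655371 0.01683351 0.026     ] sat 21.771004942339374 [ 5.22 -0.12 11.42]
```

>>> apply_moves(plan=[{"grip":0.7,"offset":[2,-0.12,1],"spin":0},{"grip":0.7,"offset":[4.5,-0.12,3],"spin":0},{"grip":0.7,"offset":[5.25,-0.12,6.5],"spin":0},{"grip":0.7,"offset":[5.25,-0.12,9.5],"spin":0},{"grip":0.7,"offset":[5.25,-0.12,11],"spin":0}])

```text
time_s: 10.0
tcp_pos: [0.496, 0.0162, 0.0365]
ee_rot: [[0.991, -0.133, -0.004], [-0.133, -0.991, -0.001], [-0.004, 0.002, -1.0]]
wrist_force: [-0.6, 1.2, -0.2]
gripper_width: 0.7
gripper_force: 0.0
```

>>> apply_moves(plan=[{"grip":0.6,"offset":[0,0,0.4],"spin":0},{"grip":0.4,"offset":[0,0,0.4],"spin":0},{"grip":0.1,"offset":[0,0,0.4],"spin":0},{"grip":0.1,"offset":[0,0,0.4],"spin":0},{"grip":0.1,"offset":[0,0,0.4],"spin":0}])

```text
time_s: 10.5
tcp_pos: [0.4971, 0.018, 0.0361]
ee_rot: [[0.991, -0.13, 0.002], [-0.13, -0.991, 0.001], [0.002, -0.001, -1.0]]
wrist_force: [0.3, 0.1, 0.6]
gripper_width: 0.332
gripper_force: 0.0
```

>>> apply_moves(plan=[{"grip":0.1,"offset":[0,0,0],"spin":0},{"grip":0.1,"offset":[0,0,0],"spin":0},{"grip":0.1,"offset":[0,0,0],"spin":0},{"grip":0.1,"offset":[0,0,0],"spin":0}])

```text
time_s: 10.9
tcp_pos: [0.4969, 0.0179, 0.0358]
ee_rot: [[0.992, -0.13, 0.001], [-0.13, -0.992, 0.0], [0.001, -0.0, -1.0]]
wrist_force: [-0.6, 0.2, 6.5]
gripper_width: 0.24
gripper_force: 30.0
```

>>> apply_moves(plan=[{"grip":0.1,"offset":[0,0,-0.5],"spin":0},{"grip":0.1,"offset":[0,0,-2],"spin":0},{"grip":0.1,"offset":[0,0,-5],"spin":0},{"grip":0.1,"offset":[0,0,-9],"spin":0},{"grip":0.1,"offset":[0,0,-13.5],"spin":0}])

```text
time_s: 11.4
tcp_pos: [0.4953, 0.0175, 0.1703]
ee_rot: [[0.991, -0.131, -0.004], [-0.131, -0.991, -0.001], [-0.003, 0.001, -1.0]]
wrist_force: [1.0, 0.5, -1.0]
gripper_width: 0.24
gripper_force: 30.0
```

>>> apply_moves(plan=[{"grip":0.1,"offset":[1.4,4,0],"spin":0},{"grip":0.1,"offset":[3,8.5,0],"spin":0},{"grip":0.1,"offset":[4.5,13,0],"spin":0},{"grip":0.1,"offset":[6.1,17.5,0],"spin":0},{"grip":0.1,"offset":[7.6,21.7,0],"spin":0}])

```text
time_s: 11.9
tcp_pos: [0.5433, -0.2091, 0.1698]
ee_rot: [[0.991, -0.131, -0.001], [-0.131, -0.991, 0.0], [-0.001, -0.0, -1.0]]
wrist_force: [0.6, -0.1, -1.0]
gripper_width: 0.242
gripper_force: 30.0
```

>>> apply_moves(plan=[{"grip":0.1,"offset":[0.2,0.7,0],"spin":0},{"grip":0.1,"offset":[0.2,0.7,0],"spin":0},{"grip":0.1,"offset":[0.2,0.7,0],"spin":0},{"grip":0.1,"offset":[0.2,0.7,0],"spin":0}])

```text
time_s: 12.3
tcp_pos: [0.5444, -0.2132, 0.17]
ee_rot: [[0.992, -0.129, -0.0], [-0.129, -0.992, 0.0], [-0.0, -0.0, -1.0]]
wrist_force: [0.6, 1.2, -0.8]
gripper_width: 0.237
gripper_force: 30.0
```

Run:
```python
from station import r
from h import *
s=r.sense();c=r.capture('wrist');np.savez('w9.npz',**c);Re=np.array(s['ee_rot'])
print(s['time_s'],s['tcp_pos'],Re.round(4).tolist(),s['gripper_width'],s['gripper_force'])
W=cloud(c);T=(W-s['tcp_pos'])@Re
m=(T[...,2]>.018)&(T[...,2]<.05)&(abs(T[...,1])<.03)&(abs(T[...,0])<.035)
n,l,st,ce=cv2.connectedComponentsWithStats(m.astype(np.uint8))
for i in range(1,n):
    if st[i,4]>40:P=T[l==i];print(st[i],P.min(0).round(4),np.median(P,0).round(4),P.max(0).round(4))
print([ (Re.T@(np.array(p)-s['tcp_pos'])).round(4).tolist() for p in([.6172,-.2259,.036],)])
cv2.imwrite('pics/w9.png',cv2.resize(c['img'][180:380,200:440],None,fx=3,fy=3,interpolation=2))
```

```text
12.3 [ 0.54438144 -0.21315286  0.17003484] [[0.9917, -0.1288, -0.0005], [-0.1288, -0.9917, 0.0003], [-0.0005, -0.0002, -1.0]] 0.2370317013071965 29.999833703041077
[ 276  242   83   45 2028] [ 0.0023 -0.0219  0.018 ] [0.0131 0.0003 0.0275] [0.0226 0.0226 0.0359]
[[0.0739, 0.0033, 0.134]]
```

View pics/w9.png

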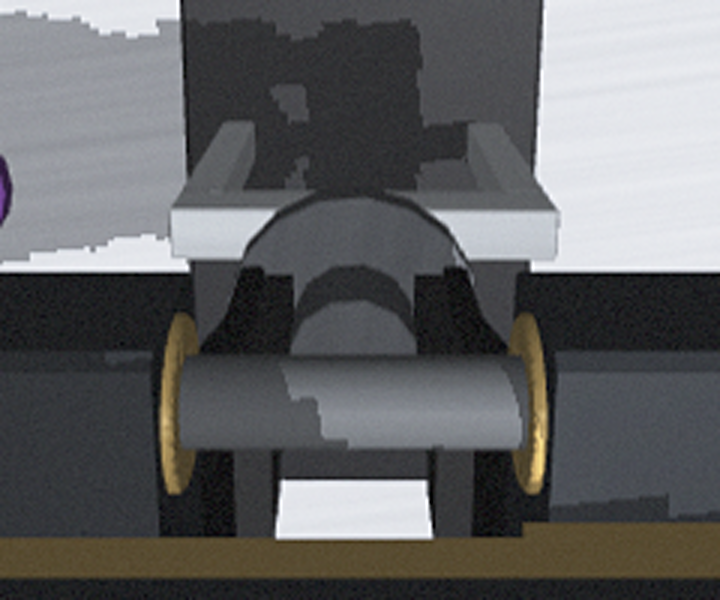

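The disc is held level by the hub at about (355,330) in the crop. Next I fit its flange.

Run:
```python
from station import r
from h import *
from scipy.optimize import least_squares
s=r.sense();c=dict(np.load('w9.npz'));Re=np.array(s['ee_rot'])
W=cloud(c);T=(W-s['tcp_pos'])@Re
m=(T[...,2]>.0255)&(T[...,2]<.0295)&(abs(T[...,1])<.03)&(T[...,0]>.003)&(T[...,0]<.035)
P=T[m];A=np.c_[P[:,:2],np.ones(len(P))];print(len(P),'plane',np.linalg.lstsq(A,P[:,2],rcond=None)[0].round(4))
a=np.degrees(np.arctan2(P[:,1],P[:,0]));q=np.hypot(P[:,0],P[:,1]);E=[]
for b in range(-75,75,4):
    k=np.where((a>=b)&(a<b+4))[0]
    if len(k)>3 and q[k].max()>.02:E.append(P[k[q[k].argmax()]])
E=np.array(E);f=least_squares(lambda p:np.hypot(E[:,0]-p[0],E[:,1]-p[1])-.023,[0,0],loss='soft_l1',f_scale=.0007);print(len(E),f.x,abs(f.fun).mean())
```

```text
1546 plane [0.0161 0.0024 0.0275]
38 [-0.00089617  0.0006847 ] 0.00016533065745262697
```

>>> apply_moves(plan=[{"grip":0.1,"offset":[2,0.26,0],"spin":0},{"grip":0.1,"offset":[5,0.26,0],"spin":0},{"grip":0.1,"offset":[7.45,0.26,2],"spin":0},{"grip":0.1,"offset":[7.45,0.26,5],"spin":0},{"grip":0.1,"offset":[7.45,0.26,7.8],"spin":0}])

```text
time_s: 12.85
tcp_pos: [0.6189, -0.2252, 0.0912]
ee_rot: [[0.992, -0.129, 0.001], [-0.129, -0.992, 0.0], [0.001, -0.0, -1.0]]
wrist_force: [-0.7, 0.2, -0.6]
gripper_width: 0.24
gripper_force: 30.0
```

>>> apply_moves(plan=[{"grip":0.1,"offset":[0,0,0],"spin":0},{"grip":0.1,"offset":[0,0,0],"spin":0},{"grip":0.1,"offset":[0,0,0],"spin":0},{"grip":0.1,"offset":[0,0,0],"spin":0},{"grip":0.1,"offset":[0,0,0],"spin":0}])

```text
time_s: 13.35
tcp_pos: [0.6188, -0.2268, 0.0937]
ee_rot: [[0.991, -0.13, 0.003], [-0.13, -0.991, -0.0], [0.003, 0.0, -1.0]]
wrist_force: [-0.4, 0.2, -1.0]
gripper_width: 0.239
gripper_force: 30.0
```

```bash
python3 chk.py | head -4
```

```text
[ 0.61883138 -0.22681414  0.09373208] [[0.9915, -0.1303, 0.0028], [-0.1303, -0.9915, -0.0004], [0.0028, 0.0, -1.0]]
post [278 237   9   9  57] [ 0.0187 -0.0207  0.0492] top pts [ 0.0183 -0.0209  0.0472] bright (np.int64(280), np.int64(244)) [ 0.0171 -0.0215  0.0478]
post [345 237   9   9  61] [0.0186 0.0191 0.0494] top pts [0.0184 0.0192 0.0472] bright (np.int64(349), np.int64(244)) [0.0171 0.019  0.0478]Traceback (most recent call last):
  File "chk.py", line 16, in <module>
    f=least_squares(lambda p:np.hypot(E[:,0]-p[0],E[:,1]-p[1])-.023,[0,0],loss='soft_l1',f_scale=.0007);print('ring',f.x)
    return func(*args, **kwargs)
    vector_fun = VectorFunction(
        fun_wrapped,
    ...<6 lines>...
        workers=workers
    )
    self._update_fun()
    ~~~~~~~~~~~~~~~~^^
    self.f = self.fun_wrapped(xp_copy(self.x))
             ~~~~~~~~~~~~~~~~^^^^^^^^^^^^^^^^^
    return np.atleast_1d(self.fun(x))
                         ~~~~~~~~^^^
    return self.f(x, *self.args, **self.kwargs)
           ~~~~~~^^^^^^^^^^^^^^^^^^^^^^^^^^^^^^
  File "chk.py", line 16, in <lambda>
    f=least_squares(lambda p:np.hypot(E[:,0]-p[0],E[:,1]-p[1])-.023,[0,0],loss='soft_l1',f_scale=.0007);print('ring',f.x)
                                      ~^^^^^
IndexError: too many indices for array: array is 1-dimensional, but 2 were indexed
```

>>> apply_moves(plan=[{"grip":0.1,"offset":[-0.05,-0.1,0.5],"spin":0},{"grip":0.1,"offset":[-0.05,-0.1,0.8],"spin":0},{"grip":0.1,"offset":[-0.05,-0.1,0.8],"spin":0},{"grip":0.1,"offset":[-0.05,-0.1,0.8],"spin":0},{"grip":0.1,"offset":[-0.05,-0.1,0.8],"spin":0}])

```text
time_s: 13.9
tcp_pos: [0.6179, -0.2258, 0.084]
ee_rot: [[0.991, -0.13, -0.0], [-0.13, -0.991, -0.0], [-0.0, 0.0, -1.0]]
wrist_force: [0.2, -0.1, -1.4]
gripper_width: 0.24
gripper_force: 30.0
```

```bash
python3 chk.py 2>/dev/null| head -4
```

```text
[ 0.61789373 -0.22579243  0.08400116] [[0.9915, -0.1305, -0.0], [-0.1305, -0.9915, -0.0001], [-0.0, 0.0001, -1.0]]
post [277 239  10   9  70] [ 0.0199 -0.0198  0.0396] top pts [ 0.0196 -0.0199  0.0374] bright (np.int64(281), np.int64(246)) [ 0.0187 -0.0198  0.038 ]
post [347 239  11  10  69] [0.0198 0.0198 0.0396] top pts [0.0194 0.0199 0.0377] bright (np.int64(353), np.int64(247)) [0.0181 0.0203 0.038 ]
post [282 242  71  21 177] [0.0194 0.0001 0.0318] top pts [0.0191 0.0016 0.0296] bright (np.int64(341), np.int64(249)) [0.017  0.0137 0.038 ]
```

>>> apply_moves(plan=[{"grip":0.1,"offset":[0,-0.06,0.3],"spin":0},{"grip":0.1,"offset":[0,-0.06,0.6],"spin":0},{"grip":0.1,"offset":[0,-0.06,0.9],"spin":0},{"grip":0.1,"offset":[0,-0.06,1.1],"spin":0},{"grip":0.1,"offset":[0,-0.06,1.1],"spin":0}])

```text
time_s: 14.45
tcp_pos: [0.6176, -0.2251, 0.0725]
ee_rot: [[0.991, -0.13, -0.001], [-0.13, -0.991, 0.0], [-0.001, -0.0, -1.0]]
wrist_force: [0.0, -0.8, -0.4]
gripper_width: 0.239
gripper_force: 30.0
```

>>> apply_moves(plan=[{"grip":0.1,"offset":[0,0,0.1],"spin":0},{"grip":0.1,"offset":[0,0,0.1],"spin":0},{"grip":0.1,"offset":[0,0,0.1],"spin":0}])

```text
time_s: 14.75
tcp_pos: [0.618, -0.2252, 0.0721]
ee_rot: [[0.991, -0.13, 0.0], [-0.13, -0.991, -0.0], [0.0, 0.0, -1.0]]
wrist_force: [-0.5, 0.6, -0.4]
gripper_width: 0.236
gripper_force: 30.0
```

>>> apply_moves(plan=[{"grip":0.3,"offset":[0,0,0.05],"spin":0},{"grip":0.4,"offset":[0,0,0.05],"spin":0},{"grip":0.5,"offset":[0,0,0.05],"spin":0},{"grip":0.6,"offset":[0,0,0.05],"spin":0},{"grip":0.6,"offset":[0,0,0.05],"spin":0}])

```text
time_s: 15.25
tcp_pos: [0.618, -0.2251, 0.0717]
ee_rot: [[0.991, -0.13, 0.0], [-0.13, -0.991, -0.0], [0.0, 0.0, -1.0]]
wrist_force: [0.3, -0.6, -0.5]
gripper_width: 0.558
gripper_force: 0.0
```

>>> apply_moves(plan=[{"grip":0.6,"offset":[0,0,-1],"spin":0},{"grip":0.6,"offset":[0,0,-3],"spin":0},{"grip":0.7,"offset":[0,0,-7],"spin":0},{"grip":0.8,"offset":[-4,0,-11],"spin":0},{"grip":0.8,"offset":[-7.4,-0.1,-12],"spin":0}])

```text
time_s: 15.75
tcp_pos: [0.5465, -0.215, 0.1959]
ee_rot: [[0.992, -0.13, 0.008], [-0.13, -0.992, -0.002], [0.008, 0.001, -1.0]]
wrist_force: [-0.1, 0.2, 0.8]
gripper_width: 0.764
gripper_force: 0.0
```

>>> apply_moves(plan=[{"grip":0.8,"offset":[0,0,0],"spin":0},{"grip":0.8,"offset":[0,0,0],"spin":0},{"grip":0.8,"offset":[0,0,0],"spin":0}])

```text
time_s: 16.05
tcp_pos: [0.5452, -0.2145, 0.1915]
ee_rot: [[0.991, -0.13, 0.0], [-0.13, -0.991, -0.0], [0.0, 0.0, -1.0]]
wrist_force: [0.2, -0.6, 0.7]
gripper_width: 0.803
gripper_force: 0.0
```

Run:
```python
from station import r
from h import *
s=r.sense();c=r.capture('wrist');np.savez('w10.npz',**c);Re=np.array(s['ee_rot'])
print(s['time_s'],s['tcp_pos'],Re.round(4).tolist(),np.round(s['joints'],1))
W=cloud(c);Z=W[...,2];D=np.hypot(W[...,0]-.6172,W[...,1]+.2258)
P=W[(D<.022)&(Z>.04)&(Z<.05)];A=np.c_[P[:,:2]-P[:,:2].mean(0),np.ones(len(P))];print('flange',len(P),np.linalg.lstsq(A,P[:,2],rcond=None)[0].round(4))
m=(D<.03)&(Z>.056);(x,y),q=cv2.minEnclosingCircle(np.argwhere(m)[:,::-1].astype(np.float32));print('hub',m.sum(),plane(c,(x,y),.062),np.nanmedian(Z[m]))
m=(Z>.09)&(Z<.112)&(np.hypot(W[...,0]-.544,W[...,1]+.214)<.06)
P=W[m];T=(P-s['tcp_pos'])@Re;print('bar',m.sum(),np.percentile(P,[2,50,98],axis=0).round(4).tolist(),'tool',np.percentile(T,[2,50,98],axis=0).round(4).tolist())
cv2.imwrite('pics/w10.png',c['img'])
```

```text
16.05 [ 0.54522499 -0.21452336  0.19151684] [[0.9915, -0.1304, 0.0003], [-0.1304, -0.9915, -0.0001], [0.0003, 0.0, -1.0]] [ -5.6  20.7  -9.7   0.  -59.6  88.2]
flange 1659 [ 0.0016 -0.0019  0.0443]
hub 612 [ 0.61767735 -0.22541019  0.062     ] 0.06229291061932181
bar 2245 [[0.5368, -0.2568, 0.0918], [0.5468, -0.2161, 0.1001], [0.5562, -0.1755, 0.1015]] tool [[-0.0051, -0.0396, 0.09], [0.002, 0.0016, 0.0914], [0.0068, 0.0424, 0.0997]]
```

View pics/w10.png

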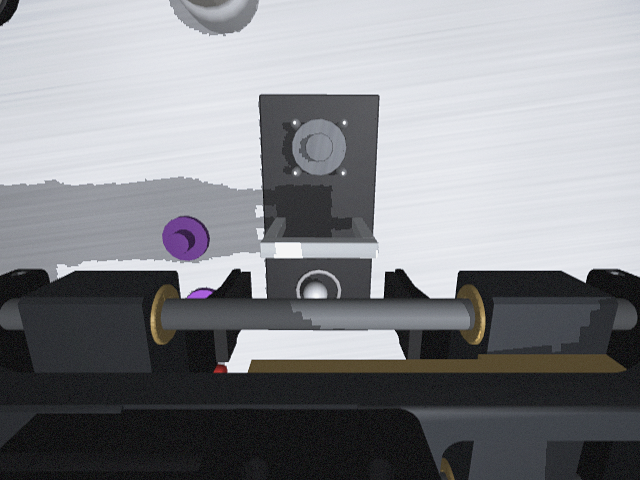

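The disc is seated flat (flange top 44 mm, hub 62 mm), at (319,147), and the ball is in its pocket at (318,290). Now I turn 90° for the handle.

>>> apply_moves(plan=[{"grip":0.8,"offset":[0.1,0.15,0],"spin":0.14},{"grip":0.8,"offset":[0.1,0.15,0],"spin":0.28},{"grip":0.8,"offset":[0.1,0.15,0],"spin":0.42},{"grip":0.8,"offset":[0.1,0.15,0],"spin":0.56},{"grip":0.8,"offset":[0.1,0.15,0],"spin":0.7}])

```text
time_s: 16.6
tcp_pos: [0.5461, -0.2161, 0.1902]
ee_rot: [[0.67, -0.742, -0.002], [-0.742, -0.67, 0.0], [-0.002, 0.001, -1.0]]
wrist_force: [-0.6, 0.8, 0.2]
gripper_width: 0.8
gripper_force: 0.0
```

>>> apply_moves(plan=[{"grip":0.8,"offset":[0,0,0],"spin":0.14},{"grip":0.8,"offset":[0,0,0],"spin":0.28},{"grip":0.8,"offset":[0,0,0],"spin":0.42},{"grip":0.8,"offset":[0,0,0],"spin":0.56},{"grip":0.8,"offset":[0,0,0],"spin":0.7}])

```text
time_s: 17.1
tcp_pos: [0.5461, -0.2162, 0.1902]
ee_rot: [[0.034, -0.999, -0.002], [-0.999, -0.034, 0.0], [-0.0, 0.002, -1.0]]
wrist_force: [0.9, 0.4, 0.3]
gripper_width: 0.802
gripper_force: 0.0
```

>>> apply_moves(plan=[{"grip":0.8,"offset":[0,0,0],"spin":0.12},{"grip":0.8,"offset":[0,0,0],"spin":0.171},{"grip":0.8,"offset":[0,0,0],"spin":0.171},{"grip":0.8,"offset":[0,0,0],"spin":0.171},{"grip":0.8,"offset":[0,0,0],"spin":0.171}])

```text
time_s: 17.6
tcp_pos: [0.5457, -0.2161, 0.191]
ee_rot: [[-0.13, -0.992, -0.001], [-0.992, 0.13, 0.0], [0.0, 0.001, -1.0]]
wrist_force: [0.0, -0.8, -0.3]
gripper_width: 0.797
gripper_force: 0.0
```

Run:
```python
from station import r
from h import *
s=r.sense();Re=np.array(s['ee_rot']);h=np.array([.5462,-.216,.095])
print(s['time_s'],s['tcp_pos'],Re.round(4).tolist(),np.round(s['joints'],1),'rel handle',rel(s,h))
```

```text
17.6 [ 0.54566101 -0.2161173   0.19101972] [[-0.1299, -0.9915, -0.0008], [-0.9915, 0.1299, 0.0001], [0.0, 0.0008, -1.0]] [ -5.8  20.8  -9.5   0.  -59.7  -1.7] rel handle [-0.02 -0.06  9.6 ]
```

>>> apply_moves(plan=[{"grip":0.7,"offset":[0,-0.05,2.5],"spin":0},{"grip":0.6,"offset":[0,-0.05,5.5],"spin":0},{"grip":0.5,"offset":[0,-0.05,8],"spin":0},{"grip":0.5,"offset":[0,-0.05,9.3],"spin":0},{"grip":0.45,"offset":[0,-0.05,9.6],"spin":0}])

```text
time_s: 18.1
tcp_pos: [0.5452, -0.2161, 0.0939]
ee_rot: [[-0.13, -0.991, -0.003], [-0.991, 0.13, 0.0], [0.0, 0.003, -1.0]]
wrist_force: [0.2, -0.5, 0.3]
gripper_width: 0.488
gripper_force: 0.0
```

>>> apply_moves(plan=[{"grip":0.4,"offset":[0,0,0],"spin":0},{"grip":0.35,"offset":[0,0,0],"spin":0},{"grip":0.3,"offset":[0,0,0],"spin":0},{"grip":0.25,"offset":[0,0,0],"spin":0},{"grip":0.2,"offset":[0,0,0],"spin":0}])

```text
time_s: 18.6
tcp_pos: [0.5462, -0.2162, 0.0962]
ee_rot: [[-0.131, -0.991, 0.001], [-0.991, 0.131, -0.0], [-0.0, -0.001, -1.0]]
wrist_force: [-1.1, -0.1, -0.5]
gripper_width: 0.243
gripper_force: 0.0
```

>>> apply_moves(plan=[{"grip":0.17,"offset":[0,0,0],"spin":0},{"grip":0.14,"offset":[0,0,0],"spin":0},{"grip":0.11,"offset":[0,0,0],"spin":0},{"grip":0.05,"offset":[0,0,0],"spin":0},{"grip":0,"offset":[0,0,0],"spin":0}])

```text
time_s: 19.1
tcp_pos: [0.545, -0.2161, 0.0954]
ee_rot: [[-0.131, -0.991, -0.002], [-0.991, 0.131, 0.0], [-0.0, 0.002, -1.0]]
wrist_force: [-3.5, 0.9, 1.5]
gripper_width: 0.133
gripper_force: 30.0
```

>>> apply_moves(plan=[{"grip":0,"offset":[0,0,0],"spin":0},{"grip":0,"offset":[0,0,-0.2],"spin":0},{"grip":0,"offset":[0,0,-0.6],"spin":0},{"grip":0,"offset":[0,0,-1.2],"spin":0},{"grip":0,"offset":[0,0,-1.8],"spin":0}])

```text
time_s: 19.6
tcp_pos: [0.5458, -0.216, 0.1132]
ee_rot: [[-0.131, -0.991, -0.001], [-0.991, 0.131, 0.0], [-0.0, 0.001, -1.0]]
wrist_force: [0.3, 0.2, -7.2]
gripper_width: 0.134
gripper_force: 30.1
```

>>> apply_moves(plan=[{"grip":0,"offset":[0,0,-0.7],"spin":0},{"grip":0,"offset":[0,0,-1.4],"spin":0},{"grip":0,"offset":[0,0,-2],"spin":0},{"grip":0,"offset":[0,0,-2.4],"spin":0},{"grip":0,"offset":[0,0,-2.6],"spin":0}])

```text
time_s: 20.1
tcp_pos: [0.5462, -0.2162, 0.1402]
ee_rot: [[-0.131, -0.991, 0.001], [-0.991, 0.131, -0.0], [-0.0, -0.001, -1.0]]
wrist_force: [0.1, 0.3, -8.1]
gripper_width: 0.135
gripper_force: 30.0
```

```bash
cat > tr.py <<'E'
from station import r
from h import *
s=r.sense();print(s['time_s'],s['tcp_pos'],np.round(s['ee_rot'],3).tolist(),s['gripper_width'],s['gripper_force'],np.round(s['wrist_force'],1),np.round(s['joints'],1))
p=s['tcp_pos']
c=r.capture('top');W=cloud(c);g=c['img'].mean(-1);zt=p[2]-.095
print('expected underside',zt)
k=(np.hypot(W[...,0]-p[0],W[...,1]-p[1])<.135)&(abs(W[...,2]-zt-.006)<.03)&(g<70)
P=W[k];q=np.ones(len(P),bool)
for _ in range(4):
    A=np.c_[P[q,:2]-p[:2],np.ones(q.sum())];f=np.linalg.lstsq(A,P[q,2],rcond=None)[0];q=abs(np.c_[P[:,:2]-p[:2],np.ones(len(P))]@f-P[:,2])<.004
print('plate',q.sum(),f.round(4))
print('rel to reader',rel(s,[.5626+.003,.2255-.002,.211]))
E
cat >> tr.py <<'E'
import sys;cv2.imwrite(f'pics/{sys.argv[1]}.png',c['img'])
E
python3 tr.py t1
```

```text
20.1 [ 0.54615011 -0.2161791   0.14024558] [[-0.131, -0.991, 0.001], [-0.991, 0.131, -0.0], [-0.0, -0.001, -1.0]] 0.13480497569471284 30.04517731256783 [ 0.1  0.3 -8.1] [ -5.8  23.7 -13.1   0.  -53.1  -1.7]
expected underside 0.0452455797508019
plate 2155 [-0.0053 -0.0001  0.0501]
rel to reader [-43.85   3.81  -7.08]
```

View pics/t1.png

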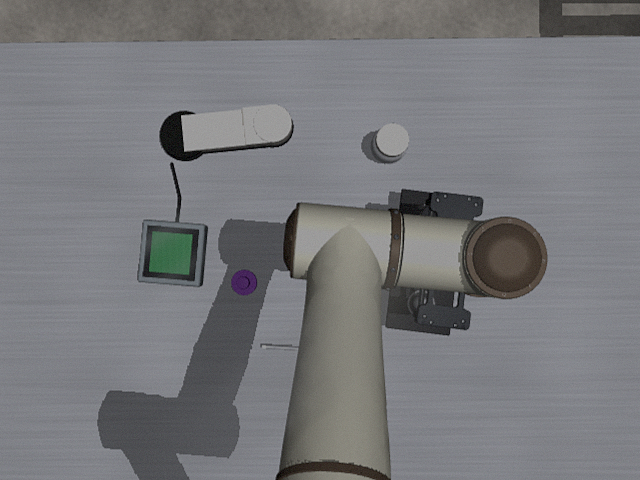

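The top view shows the arm over the lifted tray, still level. The bystanders are undisturbed: jar (391,142), sole (228,130). Carrying to the reader with gentle ramps.

>>> apply_moves(plan=[{"grip":0,"offset":[-0.4,0.03,-0.2],"spin":0},{"grip":0,"offset":[-1.2,0.1,-0.5],"spin":0},{"grip":0,"offset":[-2.4,0.2,-0.9],"spin":0},{"grip":0,"offset":[-4,0.35,-1.4],"spin":0},{"grip":0,"offset":[-6,0.52,-1.9],"spin":0}])

```text
time_s: 20.65
tcp_pos: [0.5486, -0.1546, 0.159]
ee_rot: [[-0.131, -0.991, 0.0], [-0.991, 0.131, 0.0], [-0.0, -0.0, -1.0]]
wrist_force: [0.3, 1.6, -7.2]
gripper_width: 0.134
gripper_force: 30.1
```

>>> apply_moves(plan=[{"grip":0,"offset":[-2.3,0.2,-0.5],"spin":0},{"grip":0,"offset":[-4.6,0.4,-1],"spin":0},{"grip":0,"offset":[-6.9,0.6,-1.5],"spin":0},{"grip":0,"offset":[-9.2,0.8,-2],"spin":0},{"grip":0,"offset":[-11.5,1,-2.5],"spin":0}])

```text
time_s: 21.15
tcp_pos: [0.5534, -0.0383, 0.1842]
ee_rot: [[-0.13, -0.992, 0.0], [-0.992, 0.13, 0.0], [-0.001, -0.0, -1.0]]
wrist_force: [0.7, 0.8, -7.5]
gripper_width: 0.136
gripper_force: 30.1
```

>>> apply_moves(plan=[{"grip":0,"offset":[-2.3,0.2,-0.4],"spin":0},{"grip":0,"offset":[-4.6,0.4,-0.8],"spin":0},{"grip":0,"offset":[-6.9,0.6,-1.2],"spin":0},{"grip":0,"offset":[-9.2,0.8,-1.6],"spin":0},{"grip":0,"offset":[-11.5,1,-1.9],"spin":0}])

```text
time_s: 21.65
tcp_pos: [0.5583, 0.077, 0.2033]
ee_rot: [[-0.13, -0.992, 0.001], [-0.992, 0.13, 0.001], [-0.001, -0.001, -1.0]]
wrist_force: [-0.2, -1.0, -6.6]
gripper_width: 0.132
gripper_force: 30.0
```

>>> apply_moves(plan=[{"grip":0,"offset":[-2.2,0.2,-0.2],"spin":0},{"grip":0,"offset":[-4.2,0.37,-0.4],"spin":0},{"grip":0,"offset":[-6,0.53,-0.5],"spin":0},{"grip":0,"offset":[-7.6,0.67,-0.6],"spin":0},{"grip":0,"offset":[-9,0.8,-0.6],"spin":0}])

```text
time_s: 22.15
tcp_pos: [0.5625, 0.1665, 0.2088]
ee_rot: [[-0.13, -0.992, 0.0], [-0.992, 0.13, 0.0], [-0.0, -0.0, -1.0]]
wrist_force: [0.6, -0.9, -7.2]
gripper_width: 0.134
gripper_force: 30.0
```

>>> apply_moves(plan=[{"grip":0,"offset":[-1.2,0.1,0],"spin":0},{"grip":0,"offset":[-2.2,0.2,0],"spin":0},{"grip":0,"offset":[-3,0.27,0],"spin":0},{"grip":0,"offset":[-3.6,0.32,0],"spin":0},{"grip":0,"offset":[-4,0.36,0],"spin":0}])

```text
time_s: 22.65
tcp_pos: [0.5644, 0.2053, 0.2084]
ee_rot: [[-0.131, -0.991, -0.0], [-0.991, 0.131, -0.0], [0.0, 0.0, -1.0]]
wrist_force: [-0.3, 1.0, -7.3]
gripper_width: 0.129
gripper_force: 30.1
```

```bash
python3 tr.py t2
```

```text
22.65 [0.56437263 0.20533593 0.20843462] [[-0.131, -0.991, -0.0], [-0.991, 0.131, -0.0], [0.0, 0.0, -1.0]] 0.12948438790387476 30.05406537093222 [-0.3  1.  -7.3] [ 35.4  21.2  -6.2  -0.  -62.6 -42.9]
expected underside 0.1134346177832384
plate 4579 [-0.0081 -0.0009  0.1182]
rel to reader [-1.82  0.12 -0.26]
```

>>> apply_moves(plan=[{"grip":0,"offset":[-0.4,0.03,-0.1],"spin":0},{"grip":0,"offset":[-0.8,0.07,-0.2],"spin":0},{"grip":0,"offset":[-1.2,0.1,-0.3],"spin":0},{"grip":0,"offset":[-1.6,0.12,-0.3],"spin":0},{"grip":0,"offset":[-1.8,0.12,-0.3],"spin":0}])

```text
time_s: 23.2
tcp_pos: [0.5656, 0.2235, 0.2116]
ee_rot: [[-0.13, -0.991, 0.0], [-0.991, 0.13, 0.0], [-0.0, -0.0, -1.0]]
wrist_force: [0.9, -1.1, -7.4]
gripper_width: 0.134
gripper_force: 30.1
```

>>> apply_moves(plan=[{"grip":0,"offset":[0,0,0],"spin":0},{"grip":0,"offset":[0,0,0],"spin":0},{"grip":0,"offset":[0,0,0],"spin":0},{"grip":0,"offset":[0,0,0],"spin":0},{"grip":0,"offset":[0,0,0],"spin":0}])

```text
time_s: 23.7
tcp_pos: [0.5655, 0.2229, 0.2115]
ee_rot: [[-0.131, -0.991, -0.0], [-0.991, 0.131, -0.0], [0.0, 0.0, -1.0]]
wrist_force: [0.2, -0.8, -7.5]
gripper_width: 0.133
gripper_force: 30.1
```

>>> apply_moves(plan=[{"grip":0,"offset":[0,0,0],"spin":0},{"grip":0,"offset":[0,0,0],"spin":0},{"grip":0,"offset":[0,0,0],"spin":0},{"grip":0,"offset":[0,0,0],"spin":0},{"grip":0,"offset":[0,0,0],"spin":0}])

```text
time_s: 24.2
tcp_pos: [0.5655, 0.2231, 0.2116]
ee_rot: [[-0.131, -0.991, 0.0], [-0.991, 0.131, -0.0], [0.0, -0.0, -1.0]]
wrist_force: [-0.1, 0.4, -6.8]
gripper_width: 0.135
gripper_force: 30.1
```

```bash
python3 tr.py t3
python3 - <<'E'
from station import r
from h import *
s=r.sense();p=s['tcp_pos'];print(np.abs(s['joint_velocities']).max())
c=r.capture('scene');W=cloud(c);t=np.array([.9915,-.13,0]);o=np.array([p[0],p[1],p[2]-.095])
for n,d,z in(('hub',.072,.062),('ball',-.072,.031)):
    q=o+t*d+[0,0,z];m=(np.hypot(W[...,0]-q[0],W[...,1]-q[1])<.03)&(abs(W[...,2]-q[2])<.006);print(n,q.round(4),m.sum(),np.nanmean(W[m],0).round(4) if m.sum() else '')
E
```

```text
24.2 [0.56548173 0.22305545 0.21156884] [[-0.131, -0.991, 0.0], [-0.991, 0.131, -0.0], [0.0, -0.0, -1.0]] 0.1349642767663745 30.062466077506542 [-0.1  0.4 -6.8] [ 36.8  21.8  -4.9   0.  -63.4 -44.3]
expected underside 0.11656884111110405
plate 4772 [-0.0078  0.003   0.1214]
rel to reader [-0.05 -0.01  0.06]
0.08875062274122315
hub [0.6369 0.2137 0.1786] 130 [0.6399 0.2148 0.1766]
ball [0.4941 0.2324 0.1476] 0
```

```bash
python3 -c "
from station import r
print(r.finish_job())"
```

```text
the job is handed in; nothing more can be done
None
```

The job is handed in, but no verdict came back: the ring and disc are seated flat, and the tray is held still and level with its underside about 8 cm above the reader glass and its handle centred over it; the ball was last seen in its pocket just before the lift, but it was hidden from view at the end.

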